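# Back a hand winch off by one notch

### The job

The hand winch on the bench has been wound one notch too far for its rope clamp to stand at the top. With a fingertip lift its pawl out of the ratchet wheel and throw it over until it lies back by itself, push the crank away from you so that the wheel turns backward, then tip the pawl in again and leave the wheel exactly one notch back, with the next tooth up against the pawl. Only push, and gently: grip nothing, and leave the things around the winch where they are.

Things in the scene. Friction and masses are not known exactly. Their poses are not given: they have to be found in the camera images.
- winch: Hand winch bolted to the bench, no rope on it: blue-painted base plate 260 x 200 mm, two side plates 132 mm high, drum between (flanges to 163 mm up). Fixed. Origin: on the bench under the drum's middle; z up, x level and square to the shaft, away from the robot's side, y to the left along the shaft. Ratchet wheel and pawl at the left end (+y), crank at the right (-y). Offsets below are in this frame.
- drum: Drum with shaft, ratchet wheel and crank, turning as one. Origin: on the shaft in the drum's middle, at x 0, y 0, z 105 mm; its y axis is the shaft. Ratchet wheel: steel, 12 saw teeth, 120 mm across, from y 70 to 80 mm; a shaft nut stands before it to y 95 mm. The pawl stops backward turning only (top of the wheel moving to +x); forward, it clicks over the teeth.
- drum_turn (a joint): Angle (rad) of drum, wheel and crank, which turn as one; grows BACKWARD (their tops move to +x, away from the robot). One notch is 0.524. At 0 the tooth now in use bears on the pawl; it starts at -0.2 to -0.02 (free play). At 0.524 the next tooth bears on the lowered pawl: one notch back. Friction about 0.5 N m (4 N at the crank grip); it stays where it is left.
- pawl_turn (a joint): Angle (rad) of the pawl about its pivot; grows as it is lifted and swung over to +x, away from the wheel. Near 0: home at the root of the teeth; up to 0.2: lying on a tooth's sloping back; above 0.25: clear of all teeth. Gravity alone moves it (under 1 N at the stud): below 0.55 it falls back on the wheel, above 0.65 it falls over and lies back on its stop at 1.31.
- pawl: Pawl: dark steel arm 10 mm thick and about 70 mm long, reaching from its pivot pin up to the wheel, at y 70 to 80 mm. Origin: on the pivot axis (parallel to y) at x 95, y 0, z 81 mm.
- lift_stud (a point): Middle (y 102 mm) of the pawl's lifting stud: round steel stud 12 mm thick, parallel to y, sticking out to the left past the wheel's face from y 80 to its free end at y 130 mm. It moves on a circle of 78 mm radius about the pivot: pawl home x 56, z 149 mm; at the top x 95, z 159; lying back x 150, z 137 mm.
- crank_grip (a point): Middle (y -135 mm) of the black crank grip: plain round bar 28 mm thick, 100 mm long, parallel to y, sticking out to the right of the crank arm (arm at y -76 to -84 mm). It moves on a circle of 130 mm radius about the shaft: at drum angle q, x = 130 sin(q - 0.209), z = 105 + 130 cos(q - 0.209) mm, so near the top of its circle all through the job.
- tape: Bystander, left of the winch, beyond the pliers: roll of black insulating tape, 64 mm across and 19 mm high, lying flat; loose; origin at the middle of its underside. To be left where it is.
- screwdriver: Bystander, close along the winch's right side, below the crank: screwdriver with a grey handle, 200 mm long, lying flat; loose; origin at the middle of its underside. To be left where it is.
- breaker: Bystander, right of the winch: white two-pole circuit breaker, 36 x 85 x 75 mm, standing on its back; loose; origin at the middle of its underside. To be left where it is.
- socket_box: Bystander, right of the winch: white surface socket box, 82 x 82 x 40 mm, lying face up; loose; origin at the middle of its underside. To be left where it is.
- pliers: Bystander, close along the winch's left side, below the wheel and pawl: red-handled combination pliers, about 210 mm long, lying flat; loose; origin at the middle of its underside. To be left where it is.
- cee_plug: Bystander, at the winch's far right corner: grey industrial plug with a red band, 68 mm across and 118 mm high, standing on end; loose; origin at the middle of its underside. To be left where it is.

How it is judged:
On the way, in this order (a step that is already met when the one before it is completed fails the run):
1. the pawl is lifted out of the wheel and thrown over, before the wheel is turned back (value of joint pawl_turn above 1 rad and value of joint drum_turn below 0.1 rad), for 0.2 s.
2. with the pawl clear of the teeth, the wheel is pushed backward (value of joint pawl_turn above 0.25 rad and value of joint drum_turn above 0.1 rad), for 0.1 s.
3. the pawl is tipped back onto the wheel (value of joint pawl_turn below 0.2 rad), for 0.1 s.
At the end, for the whole second after the job is handed in: the wheel stands one notch back from where the pawl held it (drum angle 0.47 to 0.56 rad, that is within about 3 degrees of the tooth bearing against the pawl), at rest, with the pawl home between the teeth (pawl angle below 0.06 rad) (value of joint drum_turn between 0.47 and 0.56 rad and value of joint pawl_turn below 0.06 rad and velocity of joint drum_turn between -0.05 and 0.05 rad/s); the robot touches nothing.
It fails at once if the pawl is pinched or forced (over 15 N) (contact force between the fingers and pawl above 15 N).
It fails at once if the crank or wheel is gripped or forced (over 35 N) (contact force between the fingers and drum above 35 N).
It fails at once if the arm or fingers lean on the winch (over 40 N) (contact force between any of the arm, the fingers and winch above 40 N).
It fails at once if a bystander is moved by more than 30 mm or lifted (distance of any of tape, screwdriver, breaker, socket_box, pliers, cee_plug from where it was at the start of the episode above 0.03 m).
It also fails if it takes over 67 s, if anything falls off the work surface, if the arm or the gripper's body presses on something with over 40 N, if the wrist force passes 120 N, or if a joint passes its speed limit or range.

### The arm

A 6-joint arm with a two-finger parallel gripper is mounted at the origin on the work surface. World frame = base frame: x ahead of the robot, y to its left, z up, the work surface at z = 0. Lengths are in m, angles in rad, forces in N, time in s.
With the tool pointing down it reaches from about 0.4 to 0.825 m from the base axis. Payload 7 kg.
Tool frame: the origin (TCP) lies at the very end of the fingers, on their centre line; the grasp point (between the pads) lies 19 mm behind it; z points along the fingers, x is the direction in which the jaws open and shut, and the axes are right-handed (so a half turn about z gives the same grasp; the last joint's range is limited). The gripper opens to 88 mm and grips with 3 to 60 N. Pads are 19 mm wide; open, the fingers measure 130 mm over their backs; the gripper's body (78 mm by 193 mm) begins 47 mm behind the grasp point.
Start: joints at [-0.858, 0.359, 0.012, 0, -1.224, -0.288], TCP at [0.278, -0.615, 0.227] pointing down, gripper open.
Joint ranges: [-3.07, 3.07], [-1.43, 2.12], [-1.02, 1.25], [-3.03, 1.67], [-3.05, -0], [-3.03, 3.03]. Speed limits (rad/s): [2.39, 2.39, 3.01, 3.14, 3.14, 3.14].

### API

Orientations are given as [roll, pitch, yaw] about the fixed x, y, z axes, in that order (R = Rz(yaw) Ry(pitch) Rx(roll)).
In Python, from station import telemetry, grab_frame, arm, regions_of, pinpoint gives the robot as it stands. The module is installed in compiled form; this text tells all that it offers.
- The arm moves only by the shell command python3 -m inch 'ROWS' [FORCE]. ROWS is text: rows parted by semicolons, each of 7 numbers parted by spaces: the opening, from 0 (shut) to 1 (fully open), then the shift along the world's x, y, z in cm, then the turn, a rotation vector about the world's x, y, z in degrees. A call has 1 to 12 rows; each row is the pose to reach, as a shift and turn from the pose measured when the call began; what a row does not reach only later rows make up. A row lasts 1/8 s, in which the tool goes at most 62.5 mm and 10.7 degrees, less where a joint would pass 70% of its speed; a pose out of reach is approached as far as the arm can. A call with a gripper value outside its range is refused whole. The fingers move at their own pace and stop on an object; FORCE is the grip in N (left out, the last holds). Time passes only in rows, so rows that repeat a pose let the fingers close. It gives the time, the measured TCP pose, the force and the opening at its end, in the units of the state.
- telemetry.get_state(): the state, without advancing time (a new reading comes with each control period).
- grab_frame(name): name is "scene" or "top" or "wrist"; returns a dict with "pixels" (384x512x3 uint8, red, green, blue), "fx", "fy", "cx", "cy" (pixels), "R" (3x3) and "t" (3): a world point X has camera coordinates R X + t. Camera axes: x right, y down, z forward; pixel columns grow to the right and rows downward; lengths in m; the calibration is good to about 2 mm. A picture is of the moment at which its call begins. There is no depth.
- arm.job_done(): hands the job in, once; it reports no verdict.
Trained networks look in the newest picture that a camera, given by its name, has taken for a name from the list of things; names that differ only in an ending like _2 or _b are one class to them, and where a whole thing is asked for, a point or a joint stands for the part that bears it (a point fixed in the world has none). Each returns a list of dicts, best first, with "p" (0 to 1); they miss things now and then, are a little off and sometimes report something else, mostly with a low value. They report only what shows in the picture. A call takes as long as a camera call.
- regions_of(camera, name): "pixels" (384x512 bool, what is visible of it) and "bbox" ([left, top, right, bottom] in pixels, round what is visible of it).
- pinpoint(camera, name): "location" ([column, row] in pixels: a listed point, or the origin of a listed thing).
The state is a dict: "t": time; "q": joint angles; "qd": joint speeds; "joint_efforts": joint torques, N m; "eef_pos": TCP position; "ee_rot": TCP orientation; "force": force on the tool from outside, world axes, zero at the start; "moment": the same for the moment, N m; "width": finger opening in m.
Only numpy, scipy, OpenCV 4.12 (cv2) and the standard library are available. Lean on these libraries where they do the work, as an engineer would, in place of code of your own. Each camera call takes 0.05 s, during which the arm holds its last target. There are 200 camera calls.

## Working session

There is one attempt and no reset: what is moved stays moved. The work goes in short steps, Python scripts to look and compute and a shell command to move; the robot and the scene stay as the last step left them, time stands still between calls to the robot, and variables do not carry over. Pictures are saved under pics/ and viewed, about 8 in all and at most 12, crops included, and the job is handed in when it is done.

```bash
mkdir -p pics; cat > h.py <<'E'
import numpy as np, cv2
from station import telemetry, grab_frame, arm, regions_of, pinpoint
def tri(obs):
    A=[];b=[]
    for f,(u,v) in obs:
        K=np.array([[f['fx'],0,f['cx']],[0,f['fy'],f['cy']],[0,0,1]])
        P=K@np.c_[f['R'],f['t']]
        for r in (u*P[2]-P[0],v*P[2]-P[1]):
            A.append(r[:3]/np.linalg.norm(r[:3]));b.append(-r[3]/np.linalg.norm(r[:3]))
    return np.linalg.lstsq(np.array(A),np.array(b),rcond=None)[0]
def proj(f,X):
    c=np.asarray(f['R'])@X+f['t'];return np.array([f['fx']*c[0]/c[2]+f['cx'],f['fy']*c[1]/c[2]+f['cy']])
def save(f,n,s=1): cv2.imwrite('pics/'+n,cv2.resize(f['pixels'][:,:,::-1],None,fx=s,fy=s))
E
python3 - <<'E'
from h import *
F={n:grab_frame(n) for n in('scene','top')}
ims=[]
for n,f in F.items(): ims.append(f['pixels'])
cv2.imwrite('pics/s.png',cv2.resize(F['scene']['pixels'][:,:,::-1],(800,600)))
cv2.imwrite('pics/t.png',cv2.resize(F['top']['pixels'][:,:,::-1],(800,600)))
for nm in ['winch','drum','pawl','lift_stud','crank_grip','tape','screwdriver','breaker','socket_box','pliers','cee_plug']:
    o=[]
    for n,f in F.items():
        r=pinpoint(n,nm)
        print(nm,n,[(np.round(x['location']),round(x['p'],2)) for x in r[:2]])
        if r:o.append((f,r[0]['location']))
    if len(o)==2: 
        X=tri(o);print('   ',X.round(4),[np.round(proj(f,X)-p,1) for f,p in o])
s=telemetry.get_state();print(s)
for n,f in F.items(): print(n,-np.array(f['R']).T@f['t'],f['fx'])
E
```

```text
winch scene [(array([285., 216.]), 0.64), (array([228., 256.]), 0.62)]
winch top [(array([238., 236.]), 0.93), (array([193., 216.]), 0.56)]
    [0.4729 0.0946 0.0042] [array([-1.2,  0.1]), array([-1.1,  0.2])]
drum scene [(array([283., 192.]), 0.63)]
drum top [(array([235., 237.]), 0.81), (array([179., 231.]), 0.66)]
    [0.4724 0.0919 0.1035] [array([ 0.7, -0. ]), array([ 0.6, -0.1])]
pawl scene []
pawl top [(array([314., 198.]), 0.66)]
lift_stud scene [(array([327., 200.]), 0.71)]
lift_stud top [(array([194., 217.]), 0.56)]
    [0.5273 0.2017 0.1533] [array([-1.1,  0.1]), array([-1. ,  0.1])]
crank_grip scene [(array([228., 145.]), 0.97)]
crank_grip top [(array([289., 243.]), 0.67)]
    [ 0.4604 -0.0505  0.2406] [array([ 0.9, -0. ]), array([ 0.9, -0.2])]
tape scene [(array([380., 236.]), 0.63)]
tape top [(array([150., 223.]), 0.66)]
    [0.5132 0.3548 0.0204] [array([ 0.3, -0. ]), array([ 0.2, -0. ])]
screwdriver scene [(array([230., 211.]), 0.63)]
screwdriver top [(array([290., 235.]), 0.68)]
    [ 0.4729 -0.0611 -0.0015] [array([-1.1, -0. ]), array([-1. ,  0.2])]
breaker scene [(
[... 738 characters left out ...]
1.18849550e-02, -9.90605148e-06,
       -1.22408918e+00, -2.88106993e-01]), 'qd': array([ 0.0020393 ,  0.00070915, -0.00127451, -0.00116353, -0.0004232 ,
       -0.00092689]), 'joint_efforts': array([-4.07131267e-06, -5.82397449e+01,  2.93296283e+01,  7.00283647e+00,
        1.21408331e-02, -1.27347613e-05]), 'eef_pos': array([ 0.27817378, -0.61498561,  0.22655183]), 'ee_rot': array([ 3.14158643e+00, -1.18010002e-05,  1.99559669e+00]), 'force': array([ 1.71200143,  0.59945951, -0.20403717]), 'moment': array([ 0.02107495, -0.05738688,  0.03385272]), 'width': 0.0877348473657587}
scene [1.2764463  0.1661662  0.99784744] 456.58664181583885
top [0.50106657 0.01514539 1.25797648] 412.8112634189484
```

View pics/s.png

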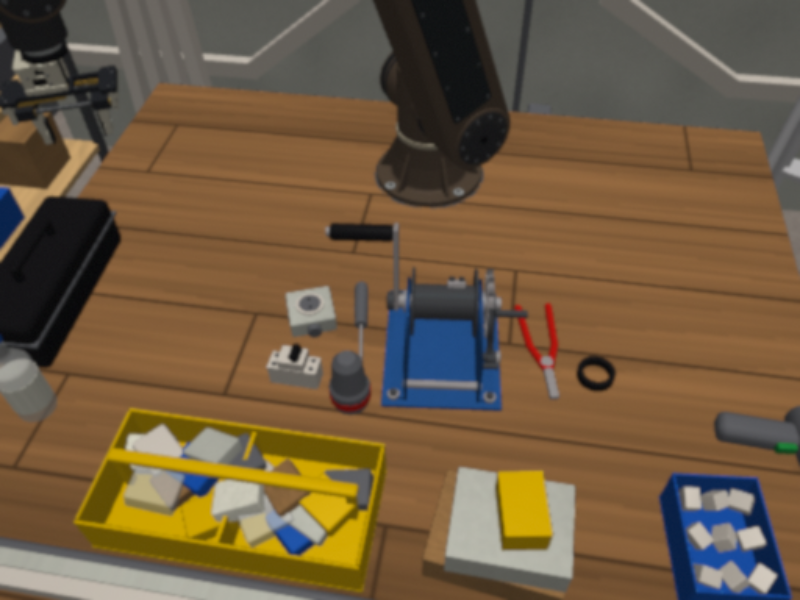

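View pics/t.png

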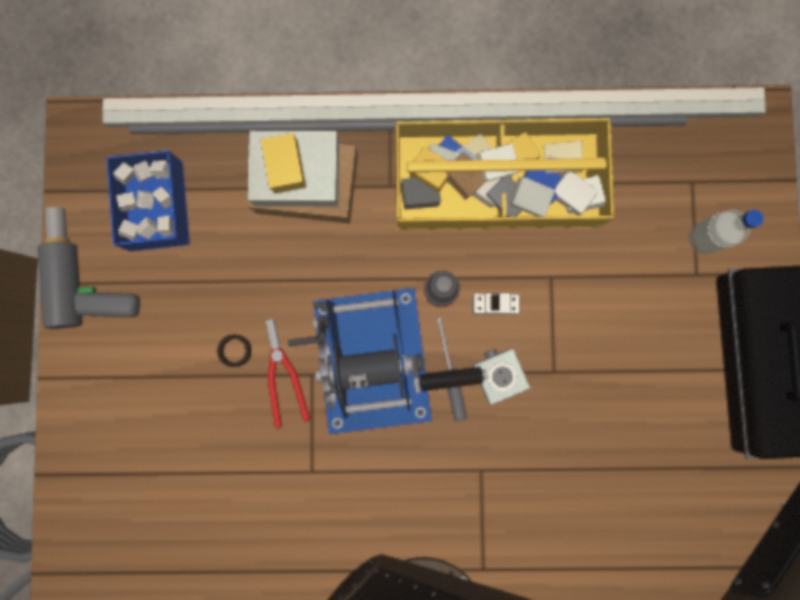

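```bash
cat > fit.py <<'E'
from h import *
from scipy.optimize import least_squares
F={n:grab_frame(n) for n in('scene','top')}
# base plate blue mask contour from top -> minAreaRect & moments
hsv=cv2.cvtColor(F['top']['pixels'],cv2.COLOR_RGB2HSV)
def model(p,q):
    c,s=np.cos(p[2]),np.sin(p[2]);R=np.array([[c,-s,0],[s,c,0],[0,0,1]]);o=np.array([p[0],p[1],0])
    pts=dict(winch=[0,0,0],drum=[0,0,.105],lift_stud=[.056,.102,.149],crank_grip=[.13*np.sin(q-.209),-.135,.105+.13*np.cos(q-.209)])
    return {k:o+R@v for k,v in pts.items()}
obs=[]
for nm in ['winch','drum','lift_stud','crank_grip']:
    for n in F:
        r=pinpoint(n,nm)
        if r: obs.append((n,nm,np.array(r[0]['location'])))
def res(p):
    m=model(p,p[3]);return np.concatenate([proj(F[n],m[k])-l for n,k,l in obs])
r=least_squares(res,[.475,.093,.1,-.1],loss='soft_l1')
print(r.x.round(4));
for (n,k,l),e in zip(obs,r.fun.reshape(-1,2)): print(n,k,l.round(1),res(r.x).reshape(-1,2)[[i for i,o in enumerate(obs) if o[0]==n and o[1]==k][0]].round(1))
m=model(r.x,r.x[3]);print({k:v.round(3) for k,v in m.items()})
E
python3 fit.py; python3 - <<'E'
from h import *
f=grab_frame('top')
g=f['R'];o=-np.array(g).T@f['t']
def bp(u,v,z):
    d=np.array(g).T@np.array([(u-f['cx'])/f['fx'],(v-f['cy'])/f['fy'],1]);return (o+d*(z-o[2])/d[2]).round(4)
c=f['pixels'].astype(int);m=((c[:,:,2]>c[:,:,0]+50)).astype(np.uint8);m[:, :190]=0;m[:,280:]=0;m[:170]=0
pts=np.argwhere(m)[:,::-1].astype(np.float32);rc=cv2.minAreaRect(pts);print(rc)
for p in cv2.boxPoints(rc):print(p,bp(*p,0.01))
save({'pixels':f['pixels'][170:290,180:330]},'tc.png',5)
f=grab_frame('scene');save({'pixels':f['pixels'][130:270,200:360]},'sc.png',5)
E
```

```text
[ 0.4755  0.0931  0.116  -0.0876]
scene winch [284.5 217. ] [-1.5  0.7]
top winch [238.4 235.5] [-0.8 -0.6]
scene drum [280.  193.2] [ 4.2 -0.6]
top drum [234.2 236.2] [ 1.1 -0.5]
scene lift_stud [326.9 198.9] [-0.9 -0.2]
top lift_stud [192.  218.7] [2.  1.4]
scene crank_grip [231.  144.6] [0.6 1.7]
top crank_grip [289.8 244.7] [-1.9  0.5]
{'winch': array([0.475, 0.093, 0.   ]), 'drum': array([0.475, 0.093, 0.105]), 'lift_stud': array([0.519, 0.201, 0.149]), 'crank_grip': array([ 0.453, -0.045,  0.229])}
((237.55783081054688, 230.5731658935547), (85.03694915771484, 65.2013931274414), 82.64761352539062)
[199.78404 192.57623] [0.6049 0.2066 0.01  ]
[264.4493  184.23233] [0.6279 0.0099 0.01  ]
[275.3316 268.5701] [ 0.3742 -0.0194  0.01  ]
[210.66635 276.914  ] [0.3516 0.1742 0.01  ]
```

View pics/tc.png

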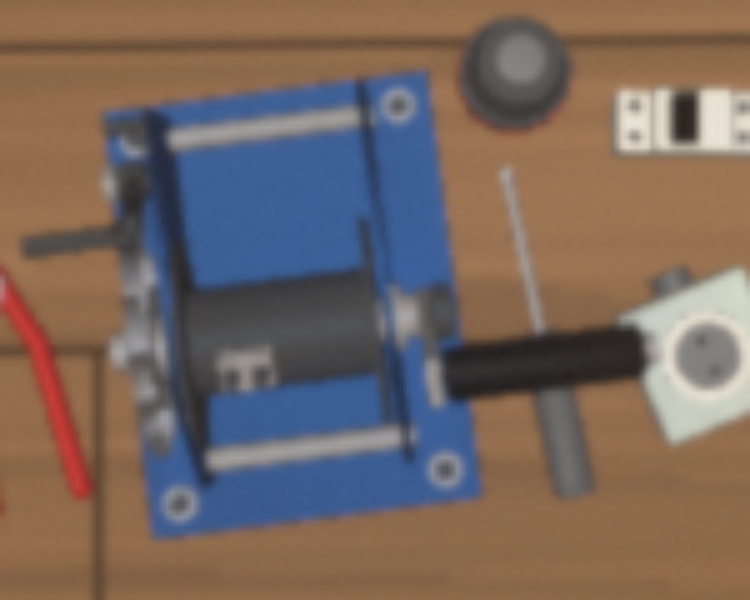

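```bash
python3 -m inch '0 1 4 4 0 0 4; 0 2 8 8 0 0 8; 0 4 14 10 0 0 14; 0 5 20 10 0 0 20; 0 6 26 10 0 0 26; 0 8 32 10 0 0 32; 0 9.5 38 10 0 0 38; 0 11 44 10 0 0 44; 0 12.5 50 10 0 0 50; 0 14 56 10 0 0 56; 0 15.5 62 10 0 0 62; 0 17 68 10 0 0 68' 10
```

```text
t: 3.3
eef_pos: [0.4482, 0.0672, 0.3272]
ee_rot: [3.141, 0.001, -3.097]
force: [1.1, -1.0, 1.2]
width: 0.0008
```

```bash
python3 -m inch '0 1 5 0 0 0 2; 0 2 10 -1 0 0 4; 0 2.9 14.2 -2.7 0 0 4.1; 0 2.9 14.2 -2.7 0 0 4.1;0 2.9 14.2 -2.7 0 0 4.1'; python3 fit.py; python3 - <<'E'
from h import *
w=grab_frame('wrist');s=grab_frame('scene')
a=cv2.resize(w['pixels'],(560,420));b=cv2.resize(s['pixels'][110:260,220:360],(392,420))
cv2.imwrite('pics/ws.png',np.hstack([a,b])[:,:,::-1][:, :800] if 0 else cv2.resize(np.hstack([a,b]),(800,353))[:,:,::-1])
print(pinpoint('wrist','lift_stud'),-np.array(w['R']).T@w['t'])
p=np.array([.4755,.0931]);c,sn=np.cos(.116),np.sin(.116)
for x,y,z in [(56,102,149),(56,80,149),(56,130,149)]:
    print(proj(w,np.array([p[0]+(c*x-sn*y)/1e3,p[1]+(sn*x+c*y)/1e3,z/1e3])))
E
```

```text
t: 3.92
eef_pos: [0.4771, 0.2091, 0.3003]
ee_rot: [3.141, 0.001, -3.025]
force: [0.2, -1.9, -0.3]
width: 0.0004
[ 0.4805  0.0908  0.1378 -0.0585]
scene winch [281.9 217. ] [0.1 1.9]
top winch [238.5 233.1] [-0.1  0.1]
scene drum [282.7 194.5] [ 0.4 -0.6]
scene lift_stud [326.  197.1] [-0.6  2.3]
top lift_stud [194.3 216.2] [0.2 2.9]
scene crank_grip [230.3 148.7] [-0.5  0.4]
top crank_grip [289.3 240.2] [-0.5  0.3]
{'winch': array([0.48 , 0.091, 0.   ]), 'drum': array([0.48 , 0.091, 0.105]), 'lift_stud': array([0.522, 0.2  , 0.149]), 'crank_grip': array([ 0.465, -0.048,  0.23 ])}
[{'location': [197.9, 169.8], 'p': 0.6}, {'location': [238.2, 197.5], 'p': 0.6}] [0.4847418  0.13879824 0.45975018]
[205.05077698 167.47881732]
[204.28283991 145.33185491]
[205.987961   194.50678626]
```

View pics/ws.png

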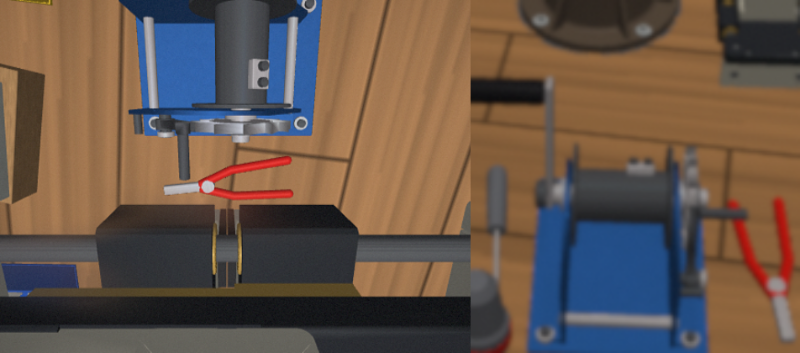

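```bash
python3 -m inch '0 0 0 -5 0 0 0; 0 0 0 -10 0 0 0; 0 0 0 -14 0 0 0; 0 0 0 -16.2 0 0 0; 0 0 0 -16.2 0 0 0; 0 .5 .06 -16.2 0 0 0; 0 .8 .1 -16.2 0 0 0; 0 1.1 .13 -16.2 0 0 0;0 1.4 .16 -16.2 0 0 0;0 1.4 .16 -16.2 0 0 0'
```

```text
t: 5.82
eef_pos: [0.4914, 0.2107, 0.1383]
ee_rot: [3.141, 0.002, -3.025]
force: [0.3, 0.6, 0.4]
width: 0.0002
```

```bash
python3 - <<'E'
from h import *
s=grab_frame('scene');t=grab_frame('top');
a=cv2.resize(s['pixels'][130:250,260:380],(400,400));b=cv2.resize(t['pixels'][160:280,150:270],(400,400))
cv2.imwrite('pics/a.png',np.hstack([a,b])[:,:,::-1])
E
```

```text
(no output)
```

View pics/a.png

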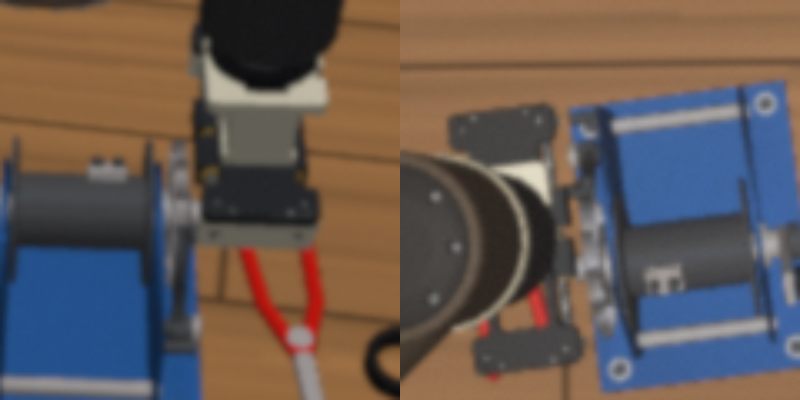

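```bash
python3 -m inch '0 .3 .03 0 0 0 0;0 .6 .07 0 0 0 0;0 .9 .1 0 0 0 0;0 1.2 .14 0 0 0 0;0 1.5 .17 0 0 0 0;0 1.8 .21 0 0 0 0;0 2.2 .25 0 0 0 0;0 2.6 .3 0 0 0 0;0 3 .35 0 0 0 0;0 3.4 .4 0 0 0 0;0 3.8 .44 0 0 0 0'; python3 - <<'E'
from h import *
t=grab_frame('top');w=grab_frame('wrist')
print(pinpoint('top','lift_stud'),pinpoint('wrist','lift_stud'))
a=cv2.resize(w['pixels'],(560,420));b=cv2.resize(t['pixels'][160:280,150:270],(420,420))
cv2.imwrite('pics/b.png',cv2.resize(np.hstack([a,b]),(800,343))[:,:,::-1])
E
```

```text
t: 7.3
eef_pos: [0.5295, 0.2151, 0.1382]
ee_rot: [3.141, 0.001, -3.025]
force: [-0.3, 0.6, 0.2]
width: 0.0004
[{'location': [189.9, 203.2], 'p': 0.55}] [{'location': [196.1, 234.9], 'p': 0.73}]
```

View pics/b.png

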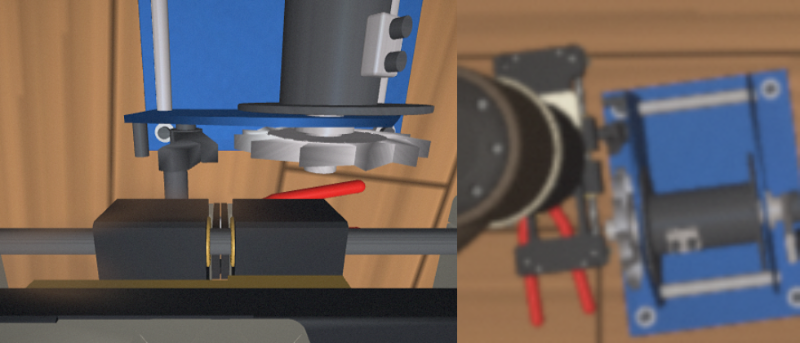

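```bash
python3 -m inch '0 .4 .05 0 0 0 0;0 .8 .09 0 0 0 0;0 1.2 .14 0 0 0 0;0 1.6 .19 0 0 0 0;0 2 .23 0 0 0 0;0 2.4 .28 0 0 0 0;0 2.8 .33 0 0 0 0;0 3.2 .37 0 0 0 0;0 3.4 .4 0 0 0 0;0 3.4 .4 0 0 0 0;0 3.4 .4 0 0 0 0'; python3 - <<'E'
from h import *
t=grab_frame('top');w=grab_frame('wrist')
print(pinpoint('top','lift_stud'),pinpoint('wrist','lift_stud'))
a=cv2.resize(w['pixels'],(560,420));b=cv2.resize(t['pixels'][160:280,150:270],(420,420))
cv2.imwrite('pics/c.png',cv2.resize(np.hstack([a,b]),(800,343))[:,:,::-1])
E
```

```text
t: 8.88
eef_pos: [0.563, 0.2189, 0.1381]
ee_rot: [3.141, 0.001, -3.026]
force: [0.4, 0.1, 0.7]
width: 0.0005
[{'location': [187.6, 184.2], 'p': 0.73}, {'location': [240.3, 233.9], 'p': 0.48}] [{'location': [155.3, 218.4], 'p': 0.92}]
```

View pics/c.png

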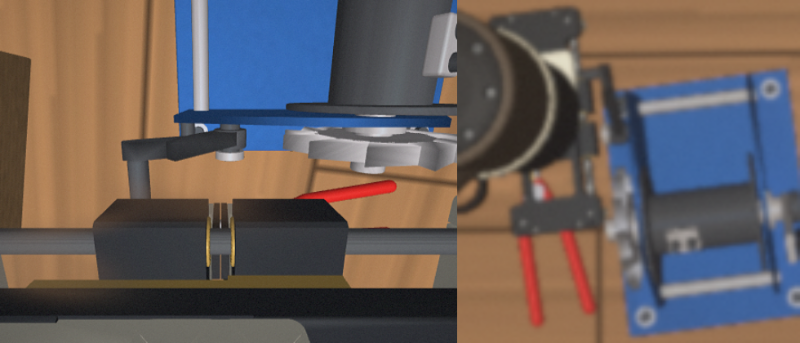

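```bash
python3 -m inch '0 0 0 6 0 0 0;0 0 0 12 0 0 0;0 -1 -2 18 0 0 0;0 -4 -7 20 0 0 0;0 -7 -12.5 20 0 0 0;0 -10 -18 20 0 0 0;0 -13 -23.5 20 0 0 0;0 -15.2 -27.6 18 0 0 0;0 -15.2 -27.6 16 0 0 0;0 -15.2 -27.6 16 0 0 0'; cat >> fit.py <<'E'
st=telemetry.get_state()
w=grab_frame('wrist');print('wrist grip',[(x['location'],x['p']) for x in pinpoint('wrist','crank_grip')],'pred',proj(w,m['crank_grip']),'tcp',st['eef_pos'].round(4))
save(w,'w%d.png'%int(st['t']*100),1)
E
python3 fit.py; ls pics
```

```text
t: 10.32
eef_pos: [0.41, -0.0576, 0.2975]
ee_rot: [3.141, -0.0, -3.027]
force: [0.0, 0.6, 0.9]
width: 0.0003
[ 0.48    0.0937  0.0202 -0.0087]
scene winch [283.6 216.5] [-0.6  2.4]
top winch [238.  233.6] [-0.5 -0.2]
scene drum [284.1 191.1] [0.1 2.8]
top drum [235.  234.4] [ 0.1 -0.3]
scene lift_stud [325.7 231.8] [ -1.8 -28.9]
top lift_stud [191.4 185.5] [ 4.1 29.2]
scene crank_grip [230.6 148.1] [ 2.3 -2.1]
top crank_grip [289.3 245.5] [-2.7 -0.8]
{'winch': array([0.48 , 0.094, 0.   ]), 'drum': array([0.48 , 0.094, 0.105]), 'lift_stud': array([0.534, 0.197, 0.149]), 'crank_grip': array([ 0.455, -0.042,  0.232])}
wrist grip [([179.5, 212.3], 0.65)] pred [186.59358421 217.52273786] tcp [ 0.4112 -0.0568  0.2983]
a.png
b.png
c.png
s.png
sc.png
t.png
tc.png
w1082.png
ws.png
```

```bash
python3 -m inch '0 0 0 -4 0 0 0;0 0 0 -7 0 0 0;0 0 0 -8.3 0 0 0;0 .5 .06 -8.3 0 0 0;0 1 .12 -8.3 0 0 0;0 1.5 .18 -8.3 0 0 0;0 2 .24 -8.3 0 0 0;0 2.5 .3 -8.3 0 0 0;0 3 .35 -8.3 0 0 0;0 3.5 .41 -8.3 0 0 0;0 4 .47 -8.3 0 0 0;0 4.4 .52 -8.3 0 0 0'; cat > q.py <<'E'
from h import *
from scipy.optimize import least_squares
p=np.array([.480,.092]);c,s=np.cos(.118),np.sin(.118)
def W(x,y,z): return np.array([p[0]+c*x-s*y,p[1]+s*x+c*y,z])
def G(q): return W(.13*np.sin(q-.209),-.135,.105+.13*np.cos(q-.209))
def S(a): return W(.095+.078*np.cos(2.091-a),.102,.081+.078*np.sin(2.091-a))
F={n:grab_frame(n) for n in('wrist','scene','top')}
for nm,fn,g in(('crank_grip',G,.2),('lift_stud',S,1.)):
    for n,f in F.items():
        for r in pinpoint(n,nm)[:1]:
            l=np.array(r['location']);o=least_squares(lambda a:proj(f,fn(a[0]))-l,[g])
            print(nm,n,round(r['p'],2),l,'angle',o.x.round(3),'res',o.fun.round(1))
st=telemetry.get_state();d=st['eef_pos'][:2]-p;print('tcp winch',(c*d[0]+s*d[1]).round(4),(-s*d[0]+c*d[1]).round(4),st['eef_pos'][2].round(4),'F',st['force'].round(1),st['t'])
E
python3 q.py
```

```text
t: 12.42
eef_pos: [0.4549, -0.052, 0.2155]
ee_rot: [3.141, 0.0, -3.025]
force: [-5.1, -1.2, 3.9]
width: 0.0006
crank_grip scene 0.82 [229.3 151.5] angle [0.065] res [0.7 0.1]
lift_stud scene 0.72 [347.9 230.3] angle [1.185] res [-20.8  -0.5]
lift_stud top 0.66 [191.4 186. ] angle [1.223] res [-0.3 -0. ]
tcp winch -0.0415 -0.1397 0.2151 F [-0.8 -0.9  0.1] 12.875
```

```bash
python3 -m inch '0 .5 .06 0 0 0 0;0 1 .12 0 0 0 0;0 1.5 .18 0 0 0 0;0 2 .24 0 0 0 0;0 2.5 .3 0 0 0 0;0 3 .35 0 0 0 0;0 3.4 .4 0 0 0 0;0 3.4 .4 0 0 0 0'; python3 q.py; python3 - <<'E'
from h import *
t=grab_frame('scene');w=grab_frame('wrist')
a=cv2.resize(w['pixels'],(560,420));b=cv2.resize(t['pixels'][110:260,190:340],(420,420))
cv2.imwrite('pics/d.png',cv2.resize(np.hstack([a,b]),(800,343))[:,:,::-1])
E
```

```text
t: 13.88
eef_pos: [0.4894, -0.0474, 0.2146]
ee_rot: [3.141, 0.001, -3.025]
force: [-1.9, -0.4, -0.7]
width: 0.0008
crank_grip scene 0.67 [225.1 165. ] angle [0.42] res [3.3 0.3]
lift_stud scene 0.67 [325.2 232.4] angle [1.264] res [1.8 0.1]
lift_stud top 0.79 [191.2 182.9] angle [1.396] res [0.1 0. ]
tcp winch -0.007 -0.1396 0.2153 F [-0.6  0.9 -0.5] 14.325
```

View pics/d.png

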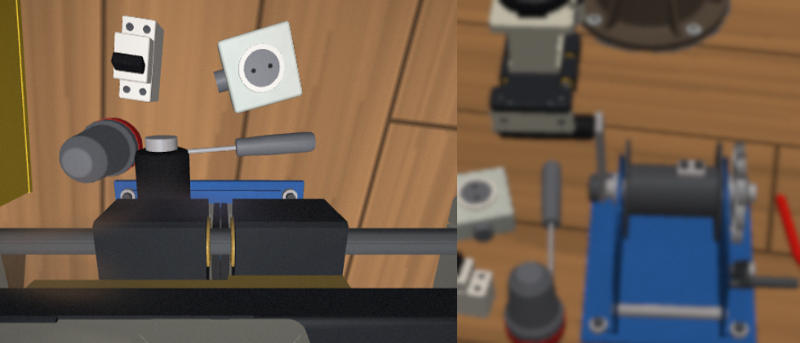

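```bash
cat >> q.py <<'E'
if __name__=='__main__':
    for q in (.25,.3,.35,.4,.45,.5,.55): print(q,proj(F['wrist'],G(q)+.05*np.array([s,-c,0])).round(1), proj(F['wrist'],G(q)).round(1))
E
python3 q.py|tail -7
```

```text
0.25 [217.7 165.6] [220.3 266.4]
0.3 [203.4 165.5] [207.1 265.9]
0.35 [189.3 165.2] [194.3 265.2]
0.4 [175.7 164.8] [181.7 264.2]
0.45 [162.5 164.3] [169.6 262.8]
0.5 [150.  163.6] [158.1 261.2]
0.55 [138.2 162.9] [147.1 259.4]
```

```bash
python3 -m inch '0 -1 -.12 0 0 0 0;0 -2 -.24 0 0 0 0;0 -2 -.24 6 0 0 0;0 -2 -.24 11.5 0 0 0;0 2 5 11.5 0 0 0;0 5 10 11.5 0 0 0;0 8 15 11.5 0 0 0;0 11 20 11.5 0 0 0;0 14.5 24.5 11.5 0 0 0;0 17.1 27.7 8 0 0 0;0 17.1 27.7 8 0 0 0'; python3 q.py|grep -v '^0'; python3 - <<'E'
from h import *
w=grab_frame('wrist');save(w,'e.png',1)
E
```

```text
t: 16.25
eef_pos: [0.6594, 0.2311, 0.2896]
ee_rot: [-3.14, -0.006, -3.024]
force: [-0.8, -0.9, -0.6]
width: 0.0006
crank_grip wrist 0.28 [294.4 165.1] angle [2.884] res [  58.1 -206.2]
crank_grip scene 0.63 [229.9 163.7] angle [0.382] res [-1.3 -0.1]
crank_grip top 0.32 [238. 237.] angle [0.16] res [48.8 -6.5]
lift_stud wrist 0.73 [291.9 168.7] angle [1.256] res [ 0.4 -2.9]
lift_stud scene 0.49 [326.1 231.8] angle [1.245] res [0.9 0. ]
lift_stud top 0.59 [190.3 183. ] angle [1.384] res [0.9 0.1]
tcp winch 0.1952 0.1147 0.2966 F [ 0.3 -0.3 -1.1] 16.7
```

View pics/e.png

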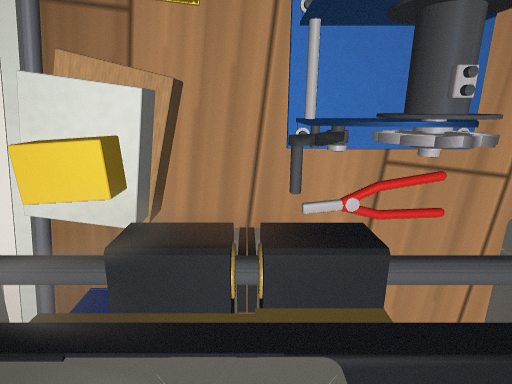

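```bash
python3 -m inch '0 0 0 -6 0 0 0;0 0 0 -12 0 0 0;0 0 0 -16 0 0 0;0 0 0 -17 0 0 0;0 -.5 -.06 -17 0 0 0;0 -1 -.12 -17 0 0 0;0 -1.5 -.18 -17 0 0 0;0 -2 -.24 -17 0 0 0;0 -2.5 -.3 -17 0 0 0;0 -3 -.35 -17 0 0 0;0 -3.5 -.41 -17 0 0 0;0 -4 -.47 -17 0 0 0'; python3 -m inch '0 -.5 -.06 0 0 0 0;0 -1 -.12 0 0 0 0;0 -1.5 -.18 0 0 0 0;0 -2 -.24 .2 0 0 0;0 -2.5 -.3 .4 0 0 0;0 -3 -.35 .6 0 0 0;0 -3.5 -.41 .8 0 0 0;0 -3.5 -.41 .8 0 0 0'; python3 q.py|grep -v '^0'
```

```text
t: 18.25
eef_pos: [0.6205, 0.2245, 0.1267]
ee_rot: [3.14, 0.004, -3.025]
force: [2.4, 0.4, 2.2]
width: 0.0004
t: 19.25
eef_pos: [0.5853, 0.2204, 0.1351]
ee_rot: [3.14, 0.005, -3.025]
force: [-0.1, -1.0, 0.3]
width: 0.0006
crank_grip scene 0.84 [226.6 163.4] angle [0.382] res [2.  0.2]
crank_grip top 0.82 [284.3 218.8] angle [0.388] res [ 0.8 -0.1]
lift_stud scene 0.44 [325.6 210.4] angle [0.551] res [ 1.2 -0.1]
lift_stud top 0.39 [192.4 201.6] angle [0.599] res [-0.6  0.1]
tcp winch 0.1199 0.115 0.1346 F [ 0.6 -0.5 -0.3] 19.7
```

Near the balance point; push on 2.5 cm.

```bash
python3 -m inch '0 -.4 -.05 0 0 0 0;0 -.8 -.09 0 0 0 0;0 -1.2 -.14 0 0 0 0;0 -1.6 -.19 0 0 0 0;0 -2 -.23 0 0 0 0;0 -2.4 -.28 0 0 0 0;0 -2.4 -.28 0 0 0 0;0 -2.4 -.28 0 0 0 0;0 -2.4 -.28 0 0 0 0'; python3 q.py|grep -v '^0'; python3 - <<'E'
from h import *
w=grab_frame('wrist');save(w,'f.png',1)
E
```

```text
t: 20.82
eef_pos: [0.5616, 0.2175, 0.1345]
ee_rot: [3.14, 0.004, -3.026]
force: [-0.2, 1.0, 0.6]
width: 0.0004
crank_grip wrist 0.49 [333.1 231.6] angle [3.275] res [  17.6 -351. ]
lift_stud wrist 0.93 [334.4 234.5] angle [-0.056] res [-2.1 -7.5]
lift_stud scene 0.61 [323.7 200.2] angle [-0.049] res [ 1.6 -0.6]
lift_stud top 0.74 [193.7 219.9] angle [-0.05] res [ 1.  -0.2]
tcp winch 0.0958 0.115 0.1345 F [ 0.7 -0.9 -0. ] 21.275
```

View pics/f.png

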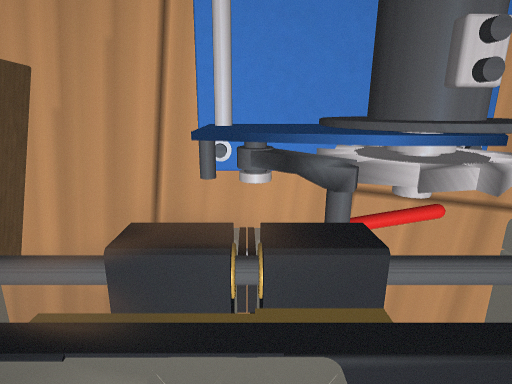

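```bash
python3 -m inch '0 0 0 6 0 0 0;0 0 0 12 0 0 0;0 0 0 18 0 0 0;0 -2 -5.5 20 0 0 0;0 -4 -11 20 0 0 0;0 -6 -16.5 20 0 0 0;0 -8 -22 20 0 0 0;0 -9.2 -26.8 18 0 0 0;0 -9.2 -26.8 12 0 0 0;0 -9.2 -26.8 8.1 0 0 0;0 -9.2 -26.8 8.1 0 0 0'; python3 -m inch '0 .4 .05 0 0 0 0;0 .8 .09 0 0 0 0;0 1.2 .14 0 0 0 0;0 1.6 .19 0 0 0 0;0 2 .23 0 0 0 0;0 2.3 .27 0 0 0 0;0 2.6 .31 0 0 0 0;0 2.6 .31 0 0 0 0'; python3 q.py|grep -v '^0'
```

```text
t: 22.7
eef_pos: [0.4676, -0.0511, 0.2134]
ee_rot: [3.141, -0.001, -3.026]
force: [-0.0, -0.1, 0.5]
width: 0.0002
t: 23.7
eef_pos: [0.4933, -0.0481, 0.213]
ee_rot: [3.141, -0.002, -3.026]
force: [-2.8, -0.4, -0.1]
width: 0.0009
crank_grip scene 0.6 [227.2 164.4] angle [0.403] res [1.3 0.1]
crank_grip top 0.31 [192.7 221.2] angle [0.635] res [ 90.6 -14.6]
lift_stud wrist 0.44 [264.2 163.2] angle [4.102] res [-65.8 181.7]
lift_stud scene 0.56 [324.5 197.9] angle [-0.321] res [-0.   0.5]
lift_stud top 0.77 [193.5 218.5] angle [0.005] res [ 0.9 -0.2]
tcp winch -0.0033 -0.1407 0.2133 F [-2.5 -0.5 -1.7] 24.15
```

```bash
python3 -m inch '0 .3 .04 0 0 0 0;0 .6 .07 0 0 0 0;0 .8 .09 0 0 0 0;0 1 .12 0 0 0 0'; python3 -m inch '0 .1 .01 0 0 0 0;0 .2 .02 0 0 0 0'; python3 -m inch '0 .1 .01 0 0 0 0;0 .2 .02 0 0 0 0'
```

```text
t: 24.65
eef_pos: [0.5028, -0.0469, 0.2128]
ee_rot: [3.14, -0.003, -3.026]
force: [-7.4, 0.0, -2.0]
width: 0.0002
t: 24.9
eef_pos: [0.5034, -0.0469, 0.2126]
ee_rot: [3.14, -0.006, -3.027]
force: [-11.4, 0.4, 3.1]
width: 0.0002
t: 25.15
eef_pos: [0.5037, -0.0469, 0.2126]
ee_rot: [3.14, -0.01, -3.027]
force: [-13.7, 0.9, 5.0]
width: 0.0006
```

```bash
python3 -m inch '0 -1 -.12 0 0 0 0;0 -2.5 -.3 0 0 0 0;0 -4 -.5 0 0 0 0;0 -4 -.5 4 0 0 0;0 -4 -.5 10 0 0 0;0 -4 -.5 10 0 0 0'; python3 q.py; python3 - <<'E'
from h import *
t=grab_frame('scene');w=grab_frame('wrist')
a=cv2.resize(w['pixels'],(560,420));b=cv2.resize(t['pixels'][110:260,210:360],(420,420))
cv2.imwrite('pics/g.png',cv2.resize(np.hstack([a,b]),(800,343))[:,:,::-1])
E
```

```text
t: 25.9
eef_pos: [0.4655, -0.0519, 0.3178]
ee_rot: [3.14, 0.0, -3.026]
force: [-1.5, 0.5, -0.6]
width: 0.0004
crank_grip wrist 0.61 [161.  207.9] angle [0.506] res [ 0.3 -3.4]
crank_grip scene 0.61 [226.9 167.3] angle [0.466] res [1.3 0.1]
crank_grip top 0.65 [283.8 210.6] angle [0.55] res [ 0.1 -0. ]
lift_stud scene 0.78 [324.3 198.6] angle [-0.393] res [-0.1 -0.1]
lift_stud top 0.62 [191.6 219.3] angle [-0.01] res [ 2.8 -0.6]
tcp winch -0.0334 -0.141 0.3119 F [ 0.1 -0.4 -0.1] 26.35
0.25 [197.5 144. ] [200.2 206.5]
0.3 [189.1 143.9] [192.2 206.3]
0.35 [180.9 143.8] [184.4 206.1]
0.4 [172.8 143.7] [176.8 205.7]
0.45 [165.  143.5] [169.3 205.2]
0.5 [157.5 143.3] [162.2 204.6]
0.55 [150.3 143. ] [155.4 203.9]
```

View pics/g.png

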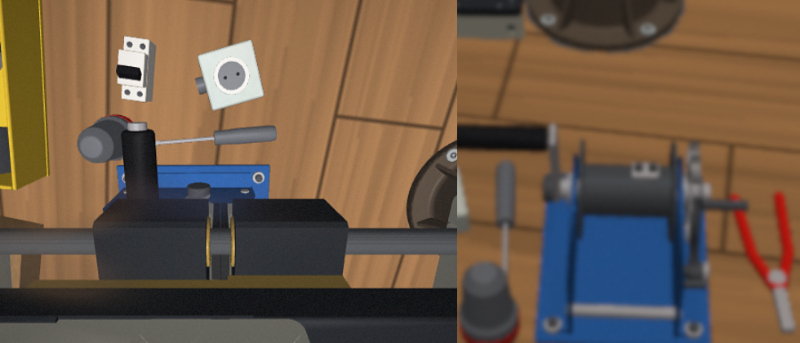

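```bash
python3 -c "
from station import arm,telemetry
print(telemetry.get_state()['force'].round(1));print(arm.job_done())"
```

```text
[ 0.8  0.2 -0.1]
the job is handed in; nothing more can be done
None
```

I handed the job in at about 26.5 s of the 67 s allowed. By my last checks the wheel stands one notch back with the pawl home; the hand-in reported no verdict.

With the gripper shut I threw the pawl over by its stud, pushed the crank back to about 0.38 rad, and tipped the pawl in again. I then pushed the crank on until the next tooth met the pawl. The crank stopped moving while the force rose to about 14 N, below the 35 N limit.

- **Wheel angle:** the networks put it at 0.51 rad (wrist camera), 0.55 (top) and 0.47 (scene), against the required 0.47 to 0.56. The scene value falls just short (0.466), but the mean is 0.51 and the firm stop agrees with it.
- **Pawl angle:** the top camera gave about 0. The scene camera gave -0.39, which I set aside because the pawl can't go that far below home, and the pictures show it home.
- **Surroundings:** the gripper is clear of everything. In the pictures the bystanders show no visible shift, though I did not measure each one again at the end.

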